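# Refill the empty spray can at the bench filling station

### The arm

A 6-joint arm with a two-finger parallel gripper is mounted at the origin on the work surface. World frame = base frame: x ahead of the robot, y to its left, z up, the work surface at z = 0. Lengths are in m, angles in rad, forces in N, time in s.
With the tool pointing down it reaches from about 0.3 to 0.875 m from the base axis. Payload 4.2 kg.
Tool frame: the origin (TCP) lies between the finger pads, 19 mm behind the fingertips; this is the grasp point; x points along the fingers, y is the direction in which the jaws open and shut, and the axes are right-handed (so a half turn about x gives the same grasp; the last joint's range is limited). The gripper opens to 85 mm and grips with 20 to 120 N. Pads are 22 mm wide; open, the fingers measure 114 mm over their backs; the gripper's body (76 mm by 85 mm) begins 54 mm behind the grasp point. The pads swing forward as they close: fully open they stand 13 mm farther back than shut.
Start: joints at [1.108, 0.32, 1.565, -0, 1.257, -0.02], TCP at [0.246, 0.52, 0.25] pointing down, gripper open.
Joint ranges: [-3.11, 3.11], [-0.84, 2.01], [0.21, 2.61], [-1.34, 4.49], [0.05, 2.63], [-2.56, 2.56]. Speed limits (rad/s): [2.57, 2.57, 3.14, 3.14, 3.14, 3.14].

### API

Orientations are given as a unit quaternion [w, x, y, z].
In Python, from cell import bot gives the robot as it stands.
- The arm moves only by the shell command python3 -m pendant 'ROWS'. ROWS is JSON, a list of rows, each an object with "offset": the shift along the tool's x, y, z in mm, a list of three; "rot": the turn, a rotation vector about the tool's x, y, z in degrees, a list of three; "gripper": the opening, from -1 (shut) to 1 (fully open). In form: [{"offset": [tx, ty, tz], "rot": [wx, wy, wz], "gripper": gripper}, ...]. A call has 1 to 20 rows; each row is the pose to reach, as a shift and turn from the pose measured when the call began, along the tool's axes at that moment; what a row does not reach only later rows make up. A row lasts 1/10 s, in which the tool goes at most 50 mm and 8.59 degrees, less where a joint would pass 70% of its speed; a pose out of reach is approached as far as the arm can. A call with a gripper value outside its range is refused whole. The fingers move at their own pace and stop on an object; the grip force is fixed at half the most. Time passes only in rows, so rows that repeat a pose let the fingers close. It gives the time, the measured TCP pose, the force and the opening at its end, in the units of the state.
- bot.state(): the state, without advancing time (a new reading comes with each control period).
- bot.snapshot(name): name is "side" or "top" or "wrist"; returns the picture (384x512x3 uint8, red, green, blue); there is no depth.
- bot.calibration(name): a dict with "fx", "fy", "cx", "cy" (pixels), "extrinsics" (4x4, takes a point from world to camera coordinates). Camera axes: x right, y up, looking along -z (the intrinsics and any distortion apply to the point x, -y, -z); pixel columns grow to the right and rows downward; lengths in m; the calibration is good to about 2 mm. A picture is of the moment at which its call begins: read the wrist's pose just before it. calibration takes no time and is no camera call; for the wrist camera it gives the pose at the moment of the call.
- bot.job_done(): hands the job in, once; it reports no verdict.
The state is a dict: "t": time; "joints": joint angles; "joint_vel": joint speeds; "effort": joint torques, N m; "eef_pos": TCP position; "eef_rot": TCP orientation; "contact_force": force on the tool from outside, world axes, zero at the start; "ft_torque": the same for the moment, N m; "gripper_width": opening from 0.0 (shut) to 1.0 (fully open).
Only numpy, scipy, OpenCV 4.12 (cv2) and the standard library are available. Lean on these libraries where they do the work, as an engineer would, in place of code of your own. Each camera call takes 0.05 s, during which the arm holds its last target. There are 200 camera calls.

### The job

The spray can standing in the filling station's sprung collar is full: lift it out and stand it in the free socket of the can rack. Then take the empty spray can from the bench by its body, stand it in the collar, press it straight down until the collar is fully home (its rim flush with the housing) and finish while still gripping the can and holding it down so that it fills; nothing is let go at the end. Do not press either can's spray button, and leave the capped can and the other things on the bench where they are.

Things in the scene. Friction and masses are not known exactly. Their poses are not given: they have to be found in the camera images.
- full_can: the filled spray can: plain aluminium, straight round body 53 mm in diameter up to 120 mm above its foot (2 mm bevel), domed shoulder up to 139 mm, white spray button 14 mm wide on top; 150 mm tall over all, 0.25 to 0.35 kg. Origin: centre of its foot, z up. Stands in the collar at the start without pressing it down. Grip it by the straight body, for instance 110 mm above its foot.
- empty_can: the empty spray can: same shape and size as the full can (53 mm body, 150 mm tall, origin at the centre of its foot, z up), 0.09 to 0.13 kg; stands on the bench in front of the robot, between the station and the rack.
- full_button (a joint): spray button of the full can: 0 = up, 0.003 m = fully pressed down; it sprays when pressed by more than about 1.5 mm, which takes 5 N
- empty_button (a joint): spray button of the empty can: 0 = up, 0.003 m = fully pressed down, same button as on the full can
- station: the filling station, bolted down: grey base plate 295 x 130 x 12 mm, on it a round aluminium housing 98 mm across, its flat top 52 mm above the bench; along the station's +x, 105 mm from the housing's axis, a manifold block with gauge and knob (79 mm high), at 172 mm a lying tank (up to 104 mm high). Origin: on the housing's axis at bench height; z up.
- collar (a joint): the sprung collar in the housing: a black cup, flared mouth 64 mm narrowing to a 56 mm bore, 17 mm deep, sliding straight down on a spring. 0 = up, rim 14 mm above the housing's top; 0.014 m = fully home on its stop, rim flush with that top. The spring pushes up with 6 N at 0 and 13 N at 0.014, and lifts the collar again when let go.
- collar_seat (a point): centre of the collar's inner floor, on which a can's foot stands; 49 mm above the bench when the collar is up, 35 mm when it is home; moves with the collar; z up
- rack: the can rack, fixed to the bench: steel plate 100 x 210 x 4 mm with two equal upright tube sockets 100 mm apart along its y; origin at the middle of its underside
- free_socket: the empty socket of the rack: steel tube cup, 59 mm bore, flared to 68 mm at the mouth, 30 mm tall with a floor 3 mm thick. Origin: centre of its underside, 4 mm above the bench, so a can's foot stands 3 mm above the origin; z up
- taken_socket: the other socket of the rack, same shape, in which the capped can stands
- capped_can: an aluminium can 53 mm in diameter with a black cap in place of the spray button, 153 mm tall, standing in the other socket; origin at the centre of its foot; to be left alone
- tube_offcut: a piece of aluminium tube 42 mm in diameter and 55 mm tall, standing on the bench beyond the empty can; origin at the centre of its underside; to be left alone
- wire_spool: a black spool 100 mm in diameter and 44 mm tall, lying flat on the bench at one side; origin at the centre of its underside; to be left alone
- hammer: a hammer lying on the bench at one side; to be left alone

How it is judged:
By the outcome, as a careful person would: the job done as asked, in the order asked, and still so for the second after the job is handed in, while the arm keeps its last pose, push and grip.
It also fails if it takes over 51 s, if anything falls off the work surface, if the arm or the gripper's body presses on something with over 40 N, if the wrist force passes 120 N, or if a joint passes its speed limit or range.

## Working session

There is one attempt and no reset: what is moved stays moved. The work goes in short steps, Python scripts to look and compute and a shell command to move; the robot and the scene stay as the last step left them, time stands still between calls to the robot, and variables do not carry over. Pictures are saved under pics/ and viewed, about 8 in all and at most 12, crops included, and the job is handed in when it is done.

```bash
mkdir -p pics; ls
python3 - <<'E'
from cell import bot
import cv2,numpy as np
for n in("side","top"):
    cv2.imwrite(f"pics/{n}0.png",bot.snapshot(n)[:,:,::-1])
    c=bot.calibration(n);print(n,c)
s=bot.state();print({k:np.round(v,3).tolist() for k,v in s.items()})
E
cd pics; python3 -c "
import cv2
cv2.imwrite('a.png',cv2.resize(cv2.imread('top0.png'),(800,600),interpolation=2))
cv2.imwrite('b.png',cv2.resize(cv2.imread('side0.png'),(800,600),interpolation=2))"
```

```text
pics
side {'fx': 372.52198302847637, 'fy': 372.52198302847637, 'cx': 256.1858824158764, 'cy': 191.17530166826828, 'extrinsics': array([[-0.96943937, -0.24508384, -0.0110097 ,  0.52900347],
       [ 0.12235771, -0.52191335,  0.84417714, -0.16548812],
       [-0.21264028,  0.81703144,  0.53595125, -1.28288119],
       [ 0.        ,  0.        ,  0.        ,  1.        ]])}
top {'fx': 412.4069171433093, 'fy': 412.4069171433093, 'cx': 256.22062234357554, 'cy': 196.8471609695606, 'extrinsics': array([[ 2.63109973e-03, -9.99995680e-01,  1.31060013e-03,
        -8.08052826e-04],
       [ 9.98445242e-01,  2.69998955e-03,  5.56759271e-02,
        -5.62800234e-01],
       [-5.56792252e-02,  1.16207355e-03,  9.98448032e-01,
        -1.32240481e+00],
       [ 0.00000000e+00,  0.00000000e+00,  0.00000000e+00,
         1.00000000e+00]])}
{'t': 0.1, 'joints': [1.108, 0.32, 1.566, 0.0, 1.257, -0.02], 'joint_vel': [0.001, -0.002, -0.003, 0.001, 0.0, -0.0], 'effort': [-0.001, -41.641, -23.471, -0.0, 0.005, -0.0], 'eef_pos': [0.246, 0.519, 0.249], 'eef_rot': [0.69, 0.155, 0.69, -0.156], 'contact_force': [-0.154, -0.212, 0.116], 'ft_torque': [0.049, -0.01, -0.006], 'gripper_width': 1.001}
```

View pics/a.png

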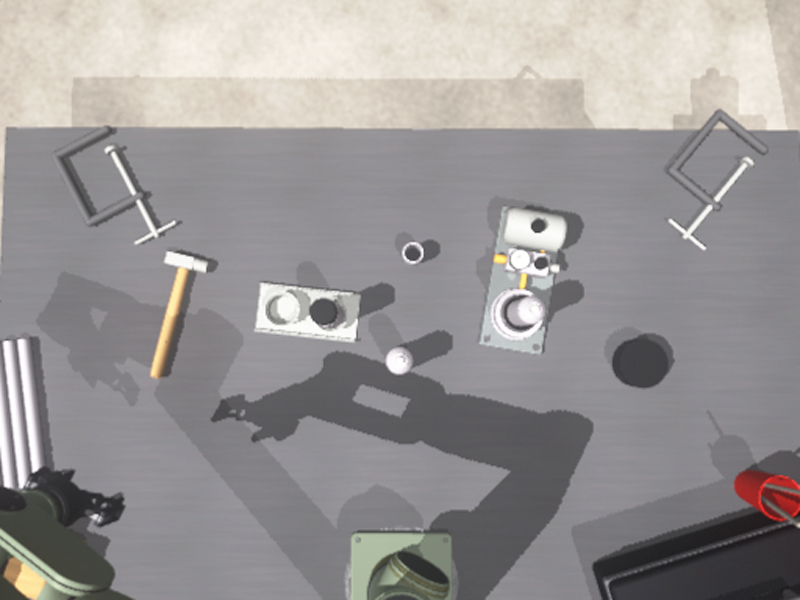

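View pics/b.png

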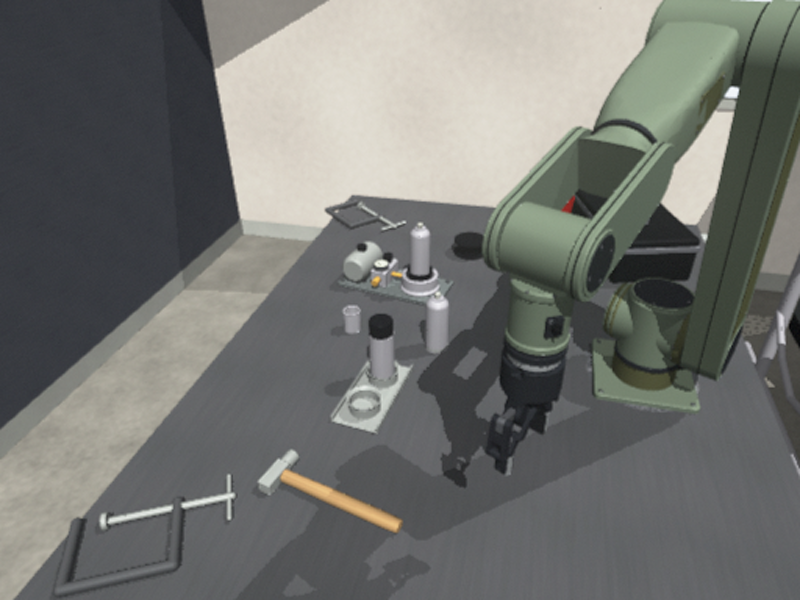

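The top view shows (800x600 px) the rack with its free socket at (283,305) and the capped can at (323,312). The empty can is at (399,361) and the station collar with the full can at about (517,313). The side view confirms the layout. Next I'll enlarge the top view to measure.

```bash
cat > h.py <<'E'
import numpy as np, cv2
def ray(c,u,v):
    E=np.array(c["extrinsics"]);R,t=E[:3,:3],E[:3,3]
    d=R.T@np.array([(u-c["cx"])/c["fx"],-(v-c["cy"])/c["fy"],-1.]);return -R.T@t,d
def at(c,u,v,z):
    o,d=ray(c,u,v);return (o+d*(z-o[2])/d[2]).round(4)
def proj(c,P):
    E=np.array(c["extrinsics"]);p=E[:3,:3]@np.asarray(P)+E[:3,3]
    return c["cx"]-c["fx"]*p[0]/p[2], c["cy"]+c["fy"]*p[1]/p[2]
E
python3 -c "
import cv2
im=cv2.imread('pics/top0.png')
cv2.imwrite('pics/c.png',cv2.resize(im[125:260,155:365],None,fx=3.8,fy=3.8,interpolation=cv2.INTER_CUBIC))"
```

```text
(no output)
```

View pics/c.png

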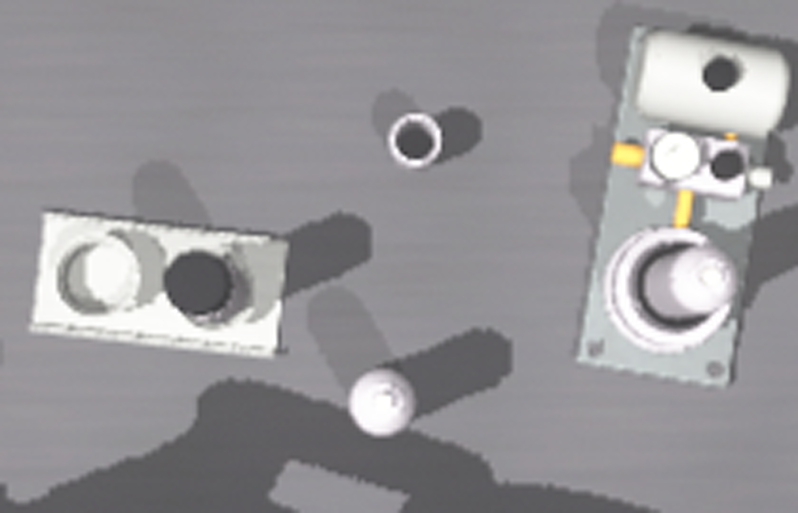

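Run:
```python
from cell import bot
from h import *
c=bot.calibration("top")
f=lambda u,v,z:at(c,155+(u+.5)/3.8-.5,125+(v+.5)/3.8-.5,z)
for n,a in dict(socket=(97,275,.034),cap=(198,283,.16),rackL=(36,271,.004),rackR=(282,296,.004),rackc=(159,283,.004),house=(670,289,.052),fbtn=(713,276,.199),ebtn=(386,397,.15),ebody=(382,403,.11),tube=(415,139,.055),st1=(635,27,.012),st2=(580,360,.012),st3=(733,385,.012)).items():print(n,f(*a))
# IK yaw info
from scipy.spatial.transform import Rotation as R
s=bot.state();print(R.from_quat(np.roll(s['eef_rot'],-1)).as_matrix().round(3))
cw=bot.calibration("wrist");s0=np.array(s['eef_pos']);E=np.array(cw['extrinsics']);print(cw['fx'],(-E[:3,:3].T@E[:3,3]-s0).round(3),E[:3,:3].round(3))
```

```text
socket [0.5606 0.2441 0.034 ]
cap [0.5478 0.144  0.16  ]
rackL [0.5656 0.3021 0.004 ]
rackR [0.5446 0.0902 0.004 ]
rackc [0.5555 0.1961 0.004 ]
house [ 0.5493 -0.2351  0.052 ]
fbtn [ 0.5521 -0.24    0.199 ]
ebtn [0.4614 0.0006 0.15  ]
ebody [0.4558 0.0037 0.11  ]
tube [ 0.6736 -0.0231  0.055 ]
st1 [ 0.7777 -0.2138  0.012 ]
st2 [ 0.4903 -0.1651  0.012 ]
st3 [ 0.4693 -0.2955  0.012 ]
[[-0.001  0.428  0.904]
 [-0.001  0.904 -0.428]
 [-1.    -0.002 -0.   ]]
325.9871883727237 [-0.063  0.03   0.125] [[ 0.427  0.904 -0.001]
 [-0.87   0.411 -0.274]
 [-0.247  0.118  0.962]]
```

```bash
python3 -m pendant '[{"offset":[-50,-554,600],"rot":[8,0,0],"gripper":1},{"offset":[-50,-554,600],"rot":[16,0,0],"gripper":1},{"offset":[-50,-554,600],"rot":[24,0,0],"gripper":1},{"offset":[-50,-554,600],"rot":[32,0,0],"gripper":1},{"offset":[-50,-554,600],"rot":[40,0,0],"gripper":1},{"offset":[-50,-554,600],"rot":[48,0,0],"gripper":1},{"offset":[-50,-554,600],"rot":[56,0,0],"gripper":1},{"offset":[-50,-554,600],"rot":[64.7,0,0],"gripper":1},{"offset":[-50,-554,600],"rot":[64.7,0,0],"gripper":1},{"offset":[-50,-554,600],"rot":[64.7,0,0],"gripper":1},{"offset":[-50,-554,600],"rot":[64.7,0,0],"gripper":1},{"offset":[-50,-554,600],"rot":[64.7,0,0],"gripper":1},{"offset":[-50,-554,600],"rot":[64.7,0,0],"gripper":1},{"offset":[-50,-554,600],"rot":[64.7,0,0],"gripper":1},{"offset":[-50,-554,600],"rot":[64.7,0,0],"gripper":1},{"offset":[-50,-554,600],"rot":[64.7,0,0],"gripper":1},{"offset":[-50,-554,600],"rot":[64.7,0,0],"gripper":1},{"offset":[-50,-554,600],"rot":[64.7,0,0],"gripper":1},{"offset":[-50,-554,600],"rot":[64.7,0,0],"gripper":1},{"offset":[-50,-554,600],"rot":[64.7,0,0],"gripper":1}]'
cat > look.py <<'E'
import sys
from cell import bot
from h import *
from scipy.spatial.transform import Rotation as R
import pickle
n=sys.argv[1]
s=bot.state();c=bot.calibration("wrist");im=bot.snapshot("wrist")
pickle.dump(c,open(n+".pkl","wb"))
cv2.imwrite(f"pics/{n}.png",cv2.resize(im[:,:,::-1],(800,600),interpolation=cv2.INTER_CUBIC))
print(s['t'],np.round(s['eef_pos'],4),np.round(s['joints'],2),s['gripper_width'],np.round(s['contact_force'],1))
print(R.from_quat(np.roll(s['eef_rot'],-1)).as_matrix().round(3))
E
python3 look.py w1
```

```text
t: 2.1
eef_pos: [0.5505, -0.2372, 0.3]
eef_rot: [-0.5, -0.5, -0.5, 0.501]
contact_force: [0.9, 0.0, 0.4]
gripper_width: 1.002
2.1 [ 0.5505 -0.2372  0.3   ] [-0.43  0.33  1.42 -0.    1.39 -0.42] 1.0016130471238724 [0.9 0.  0.4]
[[-0.002  1.    -0.   ]
 [-0.001 -0.    -1.   ]
 [-1.    -0.002  0.001]]
```

View pics/w1.png

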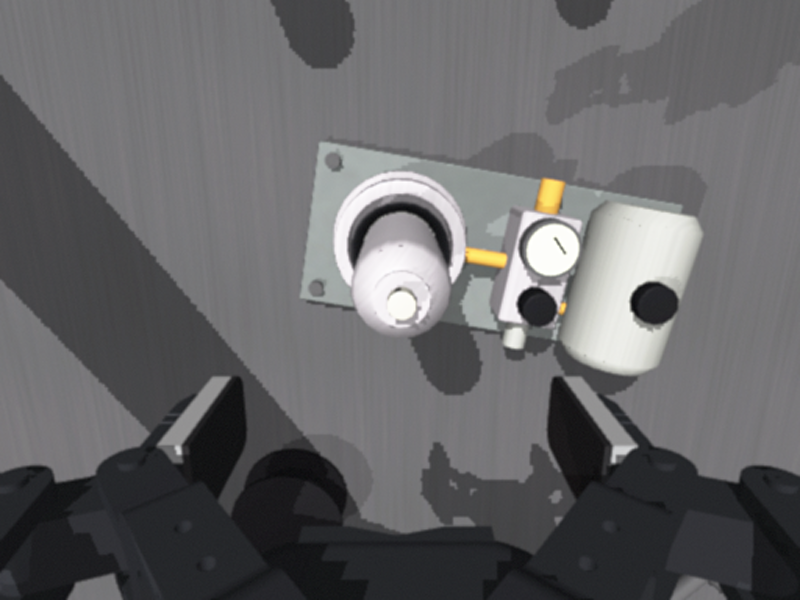

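The wrist view shows the full can's button at about (402,304). Its shoulder spans columns 352 to 450, and the housing spans 334 to 467.

Run:
```python
from h import *
import pickle
c=pickle.load(open('w1.pkl','rb'))
f=lambda u,v,z:at(c,(u+.5)*.64-.5,(v+.5)*.64-.5,z)
print('btn',f(402,304,.199),'body',f(352,290,.165),f(450,290,.165),'house',f(334,240,.052),f(467,240,.052),f(400,179,.052))
for n,P in dict(btn=(.551,-.238,.199),house=(.5493,-.2351,.052)).items():
  print(n,(np.array(proj(c,P))+.5)/.64-.5)
```

```text
btn [ 0.5531 -0.2362  0.199 ] body [ 0.5271 -0.2389  0.165 ] [ 0.5789 -0.2388  0.165 ] house [ 0.5045 -0.2316  0.052 ] [ 0.6026 -0.2315  0.052 ] [ 0.553  -0.1876  0.052 ]
btn [397.3795282 307.6107985]
house [394.75518146 244.79449054]
```

```bash
python3 -m pendant '[{"offset":[0,2.5,-0.7],"rot":[0,0,0],"gripper":1},{"offset":[45,2.5,-0.7],"rot":[0,0,0],"gripper":1},{"offset":[80,2.5,-0.7],"rot":[0,0,0],"gripper":1},{"offset":[110,2.5,-0.7],"rot":[0,0,0],"gripper":1},{"offset":[130,2.5,-0.7],"rot":[0,0,0],"gripper":1},{"offset":[142,2.5,-0.7],"rot":[0,0,0],"gripper":1},{"offset":[142,2.5,-0.7],"rot":[0,0,0],"gripper":1},{"offset":[142,2.5,-0.7],"rot":[0,0,0],"gripper":0.4},{"offset":[142,2.5,-0.7],"rot":[0,0,0],"gripper":0.2},{"offset":[142,2.5,-0.7],"rot":[0,0,0],"gripper":-1},{"offset":[142,2.5,-0.7],"rot":[0,0,0],"gripper":-1},{"offset":[142,2.5,-0.7],"rot":[0,0,0],"gripper":-1},{"offset":[142,2.5,-0.7],"rot":[0,0,0],"gripper":-1},{"offset":[142,2.5,-0.7],"rot":[0,0,0],"gripper":-1},{"offset":[142,2.5,-0.7],"rot":[0,0,0],"gripper":-1},{"offset":[142,2.5,-0.7],"rot":[0,0,0],"gripper":-1}]'
```

```text
t: 3.75
eef_pos: [0.5535, -0.2366, 0.1585]
eef_rot: [0.501, 0.5, 0.5, -0.5]
contact_force: [1.6, -0.1, 4.4]
gripper_width: 0.603
```

```bash
python3 -m pendant '[{"offset":[-5,0,0],"rot":[0,0,0],"gripper":-1},{"offset":[-15,0,0],"rot":[0,0,0],"gripper":-1},{"offset":[-35,0,0],"rot":[0,0,0],"gripper":-1},{"offset":[-65,0,0],"rot":[0,0,0],"gripper":-1},{"offset":[-100,0,0],"rot":[0,0,0],"gripper":-1},{"offset":[-130,0,0],"rot":[0,0,0],"gripper":-1},{"offset":[-155,0,0],"rot":[0,0,0],"gripper":-1},{"offset":[-160,0,0],"rot":[0,0,0],"gripper":-1},{"offset":[-160,1,-20],"rot":[0,0,0],"gripper":-1},{"offset":[-160,1,-50],"rot":[0,0,0],"gripper":-1},{"offset":[-160,2,-90],"rot":[0,0,0],"gripper":-1},{"offset":[-160,3,-135],"rot":[0,0,0],"gripper":-1},{"offset":[-160,3,-180],"rot":[0,0,0],"gripper":-1},{"offset":[-160,4,-225],"rot":[0,0,0],"gripper":-1},{"offset":[-160,5,-270],"rot":[0,0,0],"gripper":-1},{"offset":[-160,5,-310],"rot":[0,0,0],"gripper":-1},{"offset":[-160,5,-340],"rot":[0,0,0],"gripper":-1},{"offset":[-160,5,-360],"rot":[0,0,0],"gripper":-1},{"offset":[-160,5,-370],"rot":[0,0,0],"gripper":-1},{"offset":[-160,5,-370],"rot":[0,0,0],"gripper":-1}]'
python3 look.py w2
```

```text
t: 5.75
eef_pos: [0.5576, 0.1342, 0.3165]
eef_rot: [-0.5, -0.498, -0.501, 0.501]
contact_force: [-0.6, -0.3, -3.6]
gripper_width: 0.596
5.75 [0.5576 0.1342 0.3165] [ 0.22  0.29  1.45 -0.    1.41  0.22] 0.5958282067458589 [-0.6 -0.3 -3.6]
[[-0.003  1.     0.002]
 [-0.002  0.002 -1.   ]
 [-1.    -0.003  0.002]]
```

View pics/w2.png

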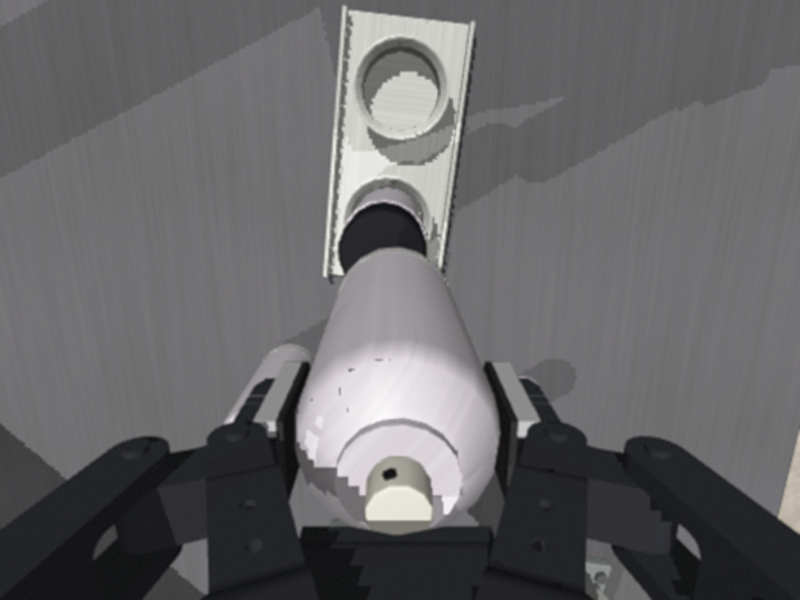

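The can hangs upright in the jaws. The free socket's mouth is centred at about (402,87), spanning columns 355 to 449 and rows 37 to 138.

Run:
```python
from h import *
import pickle
c=pickle.load(open('w2.pkl','rb'))
f=lambda u,v,z:at(c,(u+.5)*.64-.5,(v+.5)*.64-.5,z)
print('sock',f(355,87,.034),f(449,87,.034),f(402,37,.034),f(402,138,.034),f(402,87,.034))
print('plate top corners',f(345,10,.004),f(475,22,.004))
p=lambda P:((np.array(proj(c,P))+.5)/.64-.5).round(0)
print('btn',p((.5576,.1342,.3575)),'footfront',p((.5576,.1342+.0265,.2085)),'shoulder',p((.5576-.0265,.1342,.327)),p((.5576+.0265,.1342,.327)))
```

```text
sock [0.5262 0.2482 0.034 ] [0.5961 0.2484 0.034 ] [0.561  0.2821 0.034 ] [0.5614 0.212  0.034 ] [0.5612 0.2483 0.034 ]
plate top corners [0.5172 0.3067 0.004 ] [0.6176 0.2986 0.004 ]
btn [396. 520.] footfront [397. 246.] shoulder [291. 435.] [501. 436.]
```

```bash
python3 -m pendant '[{"offset":[0,4,-25],"rot":[0,0,0],"gripper":-1},{"offset":[0,4,-65],"rot":[0,0,0],"gripper":-1},{"offset":[0,4,-95],"rot":[0,0,0],"gripper":-1},{"offset":[0,4,-113],"rot":[0,0,0],"gripper":-1},{"offset":[0,4,-113],"rot":[0,0,0],"gripper":-1},{"offset":[30,4,-113],"rot":[0,0,0],"gripper":-1},{"offset":[70,4,-113],"rot":[0,0,0],"gripper":-1},{"offset":[110,4,-113],"rot":[0,0,0],"gripper":-1},{"offset":[140,4,-113],"rot":[0,0,0],"gripper":-1},{"offset":[160,4,-113],"rot":[0,0,0],"gripper":-1},{"offset":[165,4,-113],"rot":[0,0,0],"gripper":-1},{"offset":[172,4,-113],"rot":[0,0,0],"gripper":-1},{"offset":[178,4,-113],"rot":[0,0,0],"gripper":-1},{"offset":[183,4,-113],"rot":[0,0,0],"gripper":-1},{"offset":[188,4,-113],"rot":[0,0,0],"gripper":-1},{"offset":[193,4,-113],"rot":[0,0,0],"gripper":-1}]'
```

```text
t: 7.4
eef_pos: [0.5616, 0.2457, 0.1237]
eef_rot: [-0.501, -0.499, -0.5, 0.501]
contact_force: [-0.8, -0.5, -3.5]
gripper_width: 0.601
```

```bash
python3 -m pendant '[{"offset":[2,0,-0.5],"rot":[0,0,0],"gripper":-1},{"offset":[4,0,-0.5],"rot":[0,0,0],"gripper":-1},{"offset":[5.5,0,-0.5],"rot":[0,0,0],"gripper":-1},{"offset":[6.5,0,-0.5],"rot":[0,0,0],"gripper":-1},{"offset":[7.0,0,-0.5],"rot":[0,0,0],"gripper":-1},{"offset":[7.0,0,-0.5],"rot":[0,0,0],"gripper":-1}]'
```

```text
t: 8.0
eef_pos: [0.5617, 0.2464, 0.1184]
eef_rot: [0.501, 0.499, 0.5, -0.5]
contact_force: [-3.3, -0.5, 5.5]
gripper_width: 0.601
```

```bash
python3 -m pendant '[{"offset":[-1,0,0],"rot":[0,0,0],"gripper":-0.2},{"offset":[-1,0,0],"rot":[0,0,0],"gripper":0.4},{"offset":[-1,0,0],"rot":[0,0,0],"gripper":1},{"offset":[-1,0,0],"rot":[0,0,0],"gripper":1},{"offset":[-1,0,0],"rot":[0,0,0],"gripper":1},{"offset":[-1,0,0],"rot":[0,0,0],"gripper":1},{"offset":[-1,0,0],"rot":[0,0,0],"gripper":1},{"offset":[-20,0,0],"rot":[0,0,0],"gripper":1},{"offset":[-60,0,0],"rot":[0,0,0],"gripper":1},{"offset":[-105,0,0],"rot":[0,0,0],"gripper":1},{"offset":[-150,0,0],"rot":[0,0,0],"gripper":1},{"offset":[-170,-10,30],"rot":[0,0,0],"gripper":1},{"offset":[-170,-30,70],"rot":[0,0,0],"gripper":1},{"offset":[-170,-50,115],"rot":[0,0,0],"gripper":1},{"offset":[-170,-70,155],"rot":[0,0,0],"gripper":1},{"offset":[-170,-85,195],"rot":[0,0,0],"gripper":1},{"offset":[-170,-103,230],"rot":[0,0,0],"gripper":1},{"offset":[-170,-103,243],"rot":[0,0,0],"gripper":1},{"offset":[-170,-103,243],"rot":[0,0,0],"gripper":1},{"offset":[-170,-103,243],"rot":[0,0,0],"gripper":1}]'
python3 look.py w3
```

```text
t: 10.0
eef_pos: [0.4595, 0.0042, 0.2889]
eef_rot: [0.501, 0.5, 0.5, -0.5]
contact_force: [0.4, 0.2, -1.1]
gripper_width: 0.999
10.0 [0.4595 0.0042 0.2889] [-0.02  0.11  1.74 -0.    1.29 -0.02] 0.9992415141642252 [ 0.4  0.2 -1.1]
[[ 0.001  1.     0.   ]
 [-0.001  0.    -1.   ]
 [-1.     0.001  0.001]]
```

View pics/w3.png

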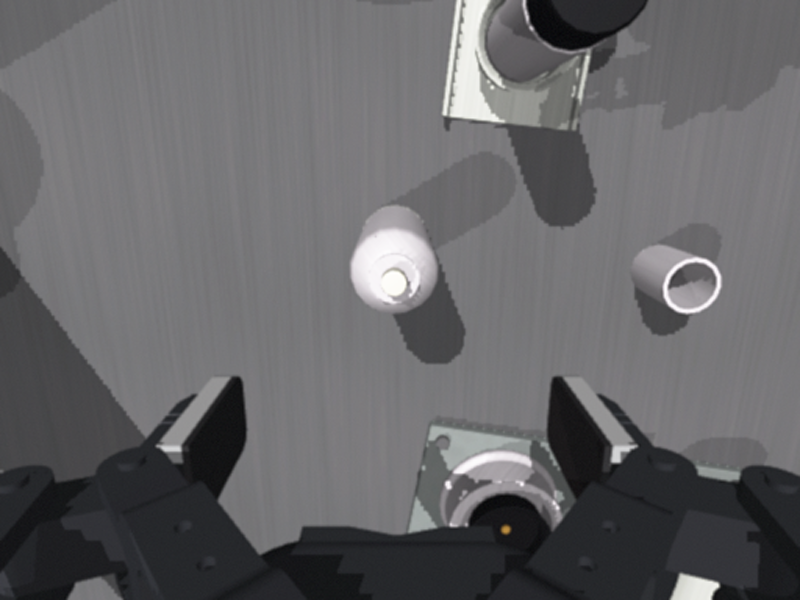

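The empty can's button is at (394,282), and its shoulder spans columns 350 to 438. The collar is empty and up. I'll take a side-camera picture to check the full can's placing after the grasp.

Run:
```python
from h import *
import pickle
c=pickle.load(open('w3.pkl','rb'))
f=lambda u,v,z:at(c,(u+.5)*.64-.5,(v+.5)*.64-.5,z)
print(f(394,282,.15),f(350,268,.115),f(438,268,.115))
```

```text
[0.4586 0.0057 0.15  ] [0.4321 0.0054 0.115 ] [0.4849 0.0054 0.115 ]
```

```bash
python3 -m pendant '[{"offset":[20,-1,-1.4],"rot":[0,0,0],"gripper":1},{"offset":[60,-1,-1.4],"rot":[0,0,0],"gripper":1},{"offset":[100,-1,-1.4],"rot":[0,0,0],"gripper":1},{"offset":[140,-1,-1.4],"rot":[0,0,0],"gripper":1},{"offset":[165,-1,-1.4],"rot":[0,0,0],"gripper":1},{"offset":[179,-1,-1.4],"rot":[0,0,0],"gripper":1},{"offset":[179,-1,-1.4],"rot":[0,0,0],"gripper":1},{"offset":[179,-1,-1.4],"rot":[0,0,0],"gripper":0.4},{"offset":[179,-1,-1.4],"rot":[0,0,0],"gripper":0.2},{"offset":[179,-1,-1.4],"rot":[0,0,0],"gripper":-1},{"offset":[179,-1,-1.4],"rot":[0,0,0],"gripper":-1},{"offset":[179,-1,-1.4],"rot":[0,0,0],"gripper":-1},{"offset":[179,-1,-1.4],"rot":[0,0,0],"gripper":-1},{"offset":[179,-1,-1.4],"rot":[0,0,0],"gripper":-1},{"offset":[179,-1,-1.4],"rot":[0,0,0],"gripper":-1},{"offset":[179,-1,-1.4],"rot":[0,0,0],"gripper":-1}]'
```

```text
t: 11.65
eef_pos: [0.4593, 0.0058, 0.1112]
eef_rot: [0.501, 0.5, 0.499, -0.499]
contact_force: [-1.2, -0.2, 5.3]
gripper_width: 0.598
```

```bash
python3 -m pendant '[{"offset":[-5,0,0],"rot":[0,0,0],"gripper":-1},{"offset":[-20,0,0],"rot":[0,0,0],"gripper":-1},{"offset":[-50,0,0],"rot":[0,0,0],"gripper":-1},{"offset":[-90,0,0],"rot":[0,0,0],"gripper":-1},{"offset":[-125,0,0],"rot":[0,0,0],"gripper":-1},{"offset":[-140,10,20],"rot":[0,0,0],"gripper":-1},{"offset":[-140,25,60],"rot":[0,0,0],"gripper":-1},{"offset":[-140,40,100],"rot":[0,0,0],"gripper":-1},{"offset":[-140,55,140],"rot":[0,0,0],"gripper":-1},{"offset":[-140,75,180],"rot":[0,0,0],"gripper":-1},{"offset":[-140,85,215],"rot":[0,0,0],"gripper":-1},{"offset":[-140,92,235],"rot":[0,0,0],"gripper":-1},{"offset":[-140,94,242],"rot":[0,0,0],"gripper":-1},{"offset":[-140,94,242],"rot":[0,0,0],"gripper":-1},{"offset":[-140,94,242],"rot":[0,0,0],"gripper":-1}]'
python3 look.py w4
python3 - <<'E'
from cell import bot
import cv2
a=bot.snapshot("side")[:,:,::-1]
cv2.imwrite('pics/s1.png',cv2.resize(a[120:300,190:350],None,fx=3.3,fy=3.3,interpolation=cv2.INTER_CUBIC))
E
```

```text
t: 13.15
eef_pos: [0.5527, -0.2348, 0.2518]
eef_rot: [0.501, 0.5, 0.5, -0.499]
contact_force: [-0.1, 0.5, -1.3]
gripper_width: 0.603
13.15 [ 0.5527 -0.2348  0.2518] [-0.42  0.36  1.5   0.    1.28 -0.42] 0.6033353730451871 [-0.1  0.5 -1.3]
[[ 0.002  1.     0.002]
 [-0.     0.002 -1.   ]
 [-1.     0.002  0.   ]]
```

View pics/w4.png

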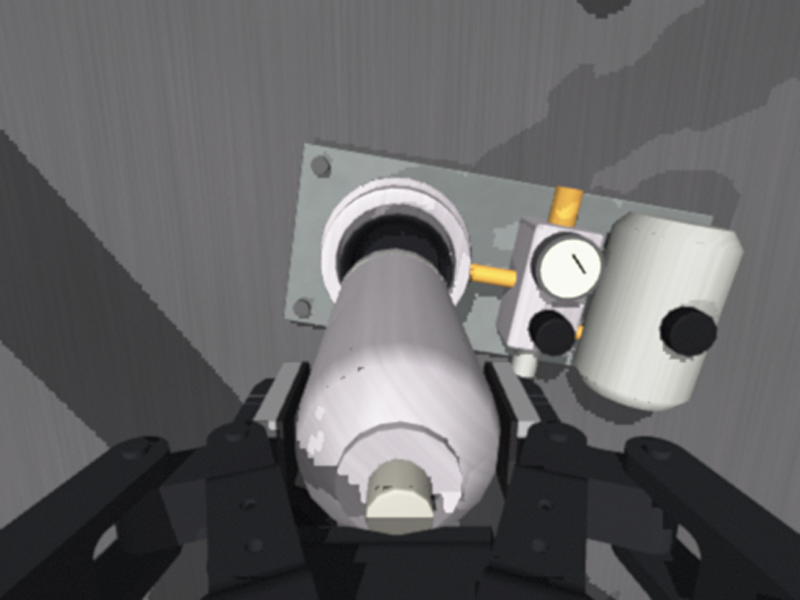

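View pics/s1.png

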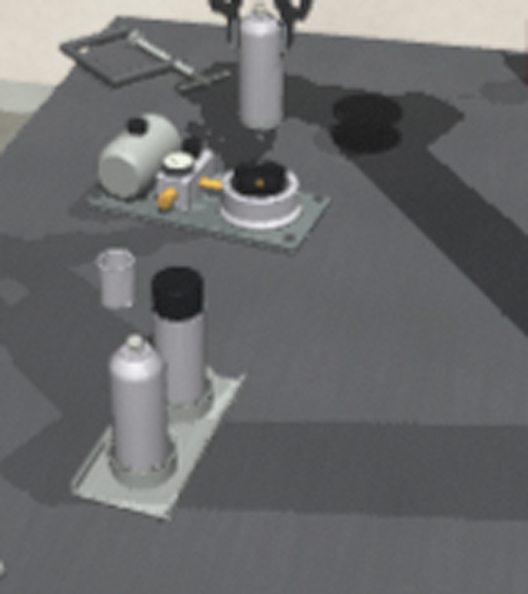

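The full can stands upright in the free socket, and the empty can is held upright above the collar. The housing spans columns 321 to 470, top at row 179.

Run:
```python
from h import *
import pickle
c=pickle.load(open('w4.pkl','rb'))
f=lambda u,v,z:at(c,(u+.5)*.64-.5,(v+.5)*.64-.5,z)
print('house',f(321,248,.052),f(470,248,.052),f(397,179,.052))
p=lambda P:((np.array(proj(c,P))+.5)/.64-.5).round(0)
print('footfront',p((.5527,-.2348+.0265,.1406)),'sides z.155',p((.5527-.0265,-.2348,.165)),p((.5527+.0265,-.2348,.165)))
```

```text
house [ 0.5049 -0.2262  0.052 ] [ 0.6011 -0.226   0.052 ] [ 0.5538 -0.1826  0.052 ]
footfront [395. 245.] sides z.155 [335. 315.] [456. 315.]
```

```bash
python3 -c "
import cv2
cv2.imwrite('pics/d.png',cv2.resize(cv2.imread('pics/w4.png')[150:360,280:520],None,fx=2.8,fy=2.8,interpolation=cv2.INTER_CUBIC))"
```

```text
(no output)
```

View pics/d.png

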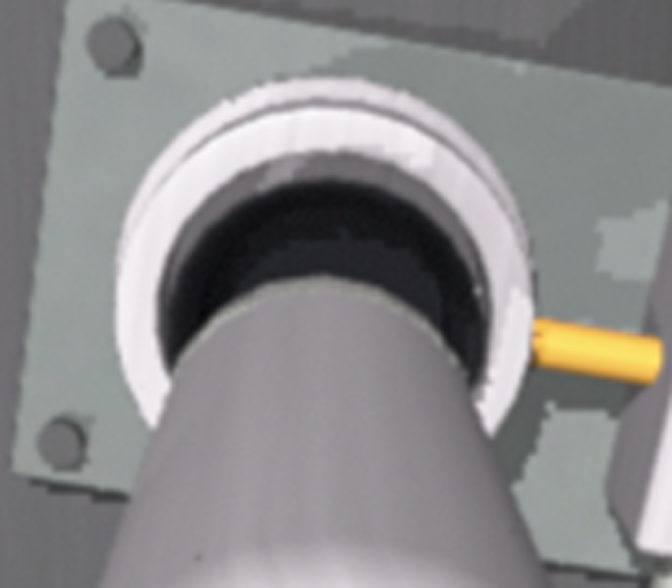

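The crop resolves the housing. The top face's outer edge is at crop row 104, with its wall behind it, and the can's foot front is at crop (322,275).

Run:
```python
from h import *
import pickle
c=pickle.load(open('w4.pkl','rb'))
def f(u,v,z):
    u=280+u/2.8;v=150+v/2.8
    return at(c,(u+.5)*.64-.5,(v+.5)*.64-.5,z)
print('top edge',f(322,104,.052),'wall foot',f(322,78,.012),'sides',f(117,300,.052),f(532,290,.052))
print('collar mouth rim top (z.066)',f(325,178,.066),f(325,152,.066),f(160,305,.066),f(488,305,.066))
print('foot front',f(322,275,.1406),f(322,275,.143))
```

```text
top edge [ 0.5526 -0.1876  0.052 ] wall foot [ 0.5526 -0.1839  0.012 ] sides [ 0.5052 -0.2322  0.052 ] [ 0.6012 -0.2297  0.052 ]
collar mouth rim top (z.066) [ 0.5532 -0.2023  0.066 ] [ 0.5532 -0.1968  0.066 ] [ 0.5167 -0.2304  0.066 ] [ 0.5895 -0.2303  0.066 ]
foot front [ 0.5525 -0.2097  0.1406] [ 0.5525 -0.2092  0.143 ]
```

```bash
python3 -m pendant '[{"offset":[0,0.3,1.4],"rot":[0,0,0],"gripper":-1},{"offset":[25,0.3,1.4],"rot":[0,0,0],"gripper":-1},{"offset":[50,0.3,1.4],"rot":[0,0,0],"gripper":-1},{"offset":[65,0.3,1.4],"rot":[0,0,0],"gripper":-1},{"offset":[70,0.3,1.4],"rot":[0,0,0],"gripper":-1},{"offset":[75,0.3,1.4],"rot":[0,0,0],"gripper":-1},{"offset":[80,0.3,1.4],"rot":[0,0,0],"gripper":-1},{"offset":[84,0.3,1.4],"rot":[0,0,0],"gripper":-1},{"offset":[88,0.3,1.4],"rot":[0,0,0],"gripper":-1},{"offset":[88,0.3,1.4],"rot":[0,0,0],"gripper":-1}]'
```

```text
t: 14.25
eef_pos: [0.5532, -0.236, 0.1637]
eef_rot: [0.501, 0.5, 0.5, -0.499]
contact_force: [0.1, -0.0, -1.8]
gripper_width: 0.602
```

```bash
python3 -m pendant '[{"offset":[2,0,0.5],"rot":[0,0,0],"gripper":-1},{"offset":[4,0,0.5],"rot":[0,0,0],"gripper":-1},{"offset":[6,0,0.5],"rot":[0,0,0],"gripper":-1},{"offset":[8,0,0.5],"rot":[0,0,0],"gripper":-1},{"offset":[10,0,0.5],"rot":[0,0,0],"gripper":-1},{"offset":[12,0,0.5],"rot":[0,0,0],"gripper":-1},{"offset":[14,0,0.5],"rot":[0,0,0],"gripper":-1},{"offset":[14,0,0.5],"rot":[0,0,0],"gripper":-1}]'
```

```text
t: 15.05
eef_pos: [0.5534, -0.2367, 0.1514]
eef_rot: [0.502, 0.5, 0.499, -0.499]
contact_force: [-2.4, -0.3, 9.1]
gripper_width: 0.597
```

```bash
python3 -m pendant '[{"offset":[2,0,0],"rot":[0,0,0],"gripper":-1},{"offset":[4,0,0],"rot":[0,0,0],"gripper":-1},{"offset":[6,0,0],"rot":[0,0,0],"gripper":-1},{"offset":[7,0,0],"rot":[0,0,0],"gripper":-1},{"offset":[7,0,0],"rot":[0,0,0],"gripper":-1}]'; python3 -m pendant '[{"offset":[2.5,0,0],"rot":[0,0,0],"gripper":-1},{"offset":[3,0,0],"rot":[0,0,0],"gripper":-1},{"offset":[3,0,0],"rot":[0,0,0],"gripper":-1}]'
```

```text
t: 15.55
eef_pos: [0.5533, -0.2369, 0.1466]
eef_rot: [0.502, 0.5, 0.499, -0.499]
contact_force: [-4.0, 1.1, 11.0]
gripper_width: 0.601
t: 15.85
eef_pos: [0.5533, -0.2369, 0.1461]
eef_rot: [0.503, 0.5, 0.499, -0.499]
contact_force: [-4.1, 2.0, 12.3]
gripper_width: 0.601
```

```bash
python3 -m pendant '[{"offset":[3,0,0],"rot":[0,0,0],"gripper":-1},{"offset":[4,0,0],"rot":[0,0,0],"gripper":-1},{"offset":[4.5,0,0],"rot":[0,0,0],"gripper":-1},{"offset":[4.5,0,0],"rot":[0,0,0],"gripper":-1},{"offset":[4.5,0,0],"rot":[0,0,0],"gripper":-1}]'
python3 look.py w5
python3 - <<'E'
from cell import bot
import cv2
a=bot.snapshot("side")[:,:,::-1]
a=cv2.resize(a[110:210,205:315],None,fx=5.5,fy=5.5,interpolation=cv2.INTER_CUBIC)
cv2.imwrite('pics/s2.png',a)
w=cv2.imread('pics/w5.png')[150:400,250:550]
cv2.imwrite('pics/w5c.png',cv2.resize(w,None,fx=2.3,fy=2.3,interpolation=cv2.INTER_CUBIC))
E
```

```text
t: 16.35
eef_pos: [0.5531, -0.237, 0.146]
eef_rot: [0.503, 0.5, 0.498, -0.498]
contact_force: [-6.1, 3.4, 22.4]
gripper_width: 0.603
16.35 [ 0.5531 -0.237   0.146 ] [-0.42  0.44  1.66 -0.    1.04 -0.43] 0.6029640564009068 [-6.1  3.4 22.4]
[[ 0.007  1.     0.002]
 [-0.004  0.002 -1.   ]
 [-1.     0.007  0.004]]
```

View pics/s2.png

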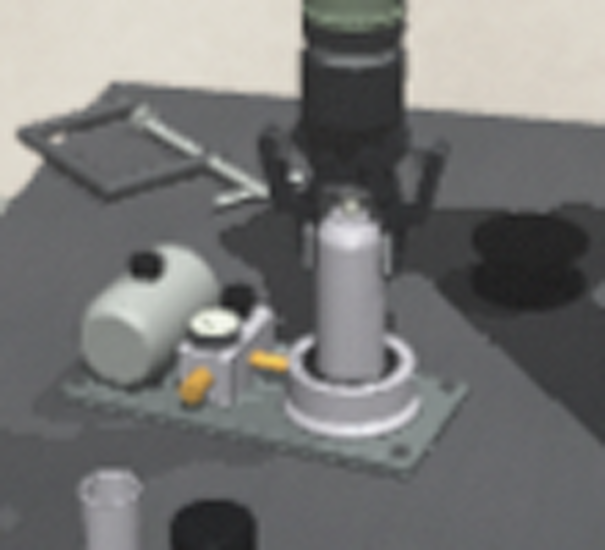

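View pics/w5c.png

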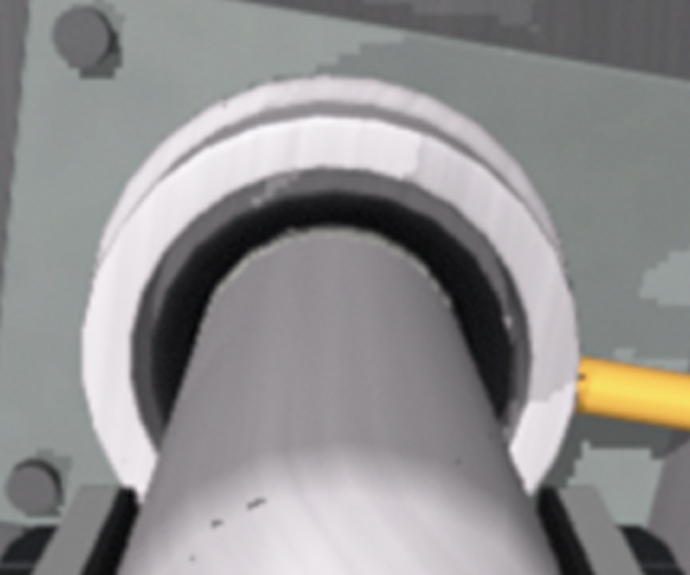

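The collar is on its stop: the push rose by 10 N over the last 0.1 mm, and the foot is at 0.035 m. The side crop shows the collar's rim level with the housing. I'll hold briefly, check for drift, then hand in.

```bash
python3 -m pendant '[{"offset":[4,0,0],"rot":[0,0,0],"gripper":-1},{"offset":[4,0,0],"rot":[0,0,0],"gripper":-1},{"offset":[4,0,0],"rot":[0,0,0],"gripper":-1},{"offset":[4,0,0],"rot":[0,0,0],"gripper":-1},{"offset":[4,0,0],"rot":[0,0,0],"gripper":-1},{"offset":[4,0,0],"rot":[0,0,0],"gripper":-1},{"offset":[4,0,0],"rot":[0,0,0],"gripper":-1},{"offset":[4,0,0],"rot":[0,0,0],"gripper":-1}]' && python3 -c "
from cell import bot
print(bot.job_done(),bot.state()['eef_pos'],bot.state()['contact_force'])"
```

```text
t: 17.25
eef_pos: [0.5529, -0.237, 0.146]
eef_rot: [0.504, 0.501, 0.497, -0.498]
contact_force: [-6.5, 3.1, 19.6]
gripper_width: 0.601
the job is handed in; nothing more can be done
the job is handed in; nothing more can be done
```

I moved the full can from the collar to the free rack socket. I then gripped the empty can by its body, set it in the collar and pressed it home. The job was handed in at about 17 s of the 51 s limit, with the can still gripped and held down.

**Last checks**
- **Collar home:** the push rose from 12 to 22 N over 0.1 mm of travel, so the collar is on its stop. The grasp point was at 0.146 m, which puts the can's foot at about 0.035 m, as it should be when home. In the side picture the rim looks flush with the housing.
- **Holding:** the height did not change over the final 0.8 s hold, with about 20 N of push and a steady grip.
- **Full can:** the side picture showed it standing upright in the free socket next to the capped can. I saw nothing else moved in the pictures I viewed.
- **Spray buttons:** by geometry the gripper body stayed about 15 mm above each button. I had no direct reading of the buttons.

**Disagreements:** the top and wrist cameras differed by up to 4 mm on positions, so I used the wrist camera. One wrist reading of the housing was off by about 5 mm because I had read the wrong edge, and an enlarged crop settled it. A sideways force of about 7 N remained while pressing. I read no state after handing in.

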